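# Check a heater insert in the slot gauge and sort it

### The arm

A 6-joint arm with a two-finger parallel gripper is mounted at the origin on a cart in front of the work surface, level with it; the furniture and walls round the work are solid. World frame = base frame: x ahead of the robot, y to its left, z up, the work surface at z = 0. Lengths are in m, angles in rad, forces in N, time in s.
With the tool pointing down it reaches from about 0.35 to 1 m from the base axis. Payload 7.1 kg.
Tool frame: the origin (TCP) lies between the finger pads; the fingertips stand 22 mm ahead of it and the grasp point (between the pads) lies 3 mm ahead of it; z points along the fingers, y is the line along which they close (so a half turn about z gives the same grasp; the last joint's range is limited). The gripper opens to 85 mm and grips with 20 to 120 N. Pads are 22 mm wide; open, the fingers measure 114 mm over their backs; the gripper's body (76 mm by 85 mm) begins 54 mm behind the grasp point. The pads swing forward as they close: fully open they stand 13 mm farther back than shut.
Start: joints at [-1.368, 0.423, 1.63, -0, 1.089, -0.019], TCP at [0.138, -0.61, 0.217] pointing down, gripper open.
Joint ranges: [-3, 3], [-0.9, 2.11], [0.09, 2.58], [-1.31, 4.45], [0.11, 2.69], [-2.54, 2.54]. Speed limits (rad/s): [2.39, 2.39, 3.01, 3.14, 3.14, 3.14].

### API

Orientations are given as a rotation vector (axis times angle).
In Python, from rig import manip gives the robot as it stands. The module is installed in compiled form; this text tells all that it offers. Calls block until the motion is done:
- manip.move_to(position, orientation): joint-space move of the TCP to a pose.
- manip.servo_line(position, orientation=None, rate=0.15): straight line of the TCP; orientation=None keeps the orientation; rate is the mean speed in m/s.
- manip.set_joints(angles): joint-space move.
- manip.command_gripper(opening, f_grip=None): finger opening in m; f_grip is the grip in N (None keeps the last); returns when the fingers have stopped.
- manip.hold(seconds).
- manip.solve_ik(position, orientation): joint angles nearest the present ones, or None.
- manip.camera(name): name is "side" or "top" or "wrist"; returns a dict with "image" (420x560x3 uint8, red, green, blue), "fx", "fy", "cx", "cy" (pixels), "cam_to_world" (4x4, takes a point from camera to world coordinates); the wrist camera has in their place "mount" (4x4, takes a point from camera to tool coordinates, whose origin is the TCP and whose axes are the flange's). Camera axes: x right, y down, z forward; pixel columns grow to the right and rows downward; lengths in m; the calibration is good to about 2 mm. A picture is of the moment at which its call begins: read the wrist's pose just before it. There is no depth.
A pose or a line that the arm cannot do raises manip.IKError and nothing moves.
- manip.sign_off(): hands the job in; it is judged then, once.
Readings, each from a call of its own:
- manip.get_time(): time.
- manip.get_joint_positions(): joint angles.
- manip.get_joint_vel(): joint speeds.
- manip.get_tau(): joint torques, N m.
- manip.get_position(): TCP position.
- manip.get_ee_rot(): TCP orientation.
- manip.get_contact_force(): force on the tool from outside, world axes, zero at the start.
- manip.get_torque(): the same for the moment, N m.
- manip.get_width(): finger opening in m.
- manip.get_grip_force(): force on a finger pad.
Only numpy, scipy, OpenCV 4.12 (cv2) and the standard library are available. Lean on these libraries where they do the work, as an engineer would, in place of code of your own. Each camera call takes 0.05 s, during which the arm holds its last target. There are 200 camera calls.

### The job

Swing the orange cover of the slot gauge up and over and lower it gently onto its stop, then take the heater insert from the mat and try, without forcing it, whether its foot goes all the way down into the slot. Stand it upright in the green tray if it goes in, or in the red tray if it stops on top of the jaws; set it down rather than dropping it. Leave the gauge open, and do not disturb the other insert, the bottles, the timer or the cup.

Things in the scene. Friction and masses are not known exactly. Their poses are not given: they have to be found in the camera images.
- gauge: steel slot gauge, fixed to the worktop, about 104 x 84 mm plus two stop arms behind: two upright jaws 64 mm long (y), 14 thick, tops 55 mm above the worktop; under an orange hinged cover at the start. Origin at worktop level under the middle of the slot between the jaws, z up, x across the slot towards the cover's hinge, y along the slot
- gauge_slot (a point): middle of the slot's mouth, level with the jaw tops. Slot 42.4 mm wide, 43 deep, open at both ends, edges chamfered 1.5 mm. A good insert's foot goes down between the jaws until its blue plate rests on them (underside 34 mm below this point); an oversize foot stops on the jaw tops
- cover (a joint): angle of the gauge's orange cover: 0 lying shut over the slot, 1.57 upright, 2.95 lying open on its stop. Moves freely, falls either way from upright. The hinge line runs along the gauge's y at its x = +42 mm, 65 mm above the worktop; the panel reaches 75 mm from it and is 60 mm wide
- cover_handle (a point): middle of the cover's black T handle: a cylinder 26 mm long (parallel to the hinge line), 18 mm thick, 100 mm from the hinge line, on an 8 mm stem past the free edge of the cover. Pinched on its two end faces it pivots between the fingers
- insert_1: heater insert, 76 mm tall, 0.2-0.3 kg, bottom to top: metal foot 34 mm tall, 76 long (y), 40 wide (x) if good or 46.5 if oversize; overhanging blue plate 58 (x) x 86 (y) x 8; black upright grip bar 16 thick (x), 52 long (y), 34 tall. Of the two inserts one is good, one oversize; name and place do not tell which. One is on the mat, one at the back. Origin: centre of underside, z up
- insert_2: heater insert, 76 mm tall, 0.2-0.3 kg, bottom to top: metal foot 34 mm tall, 76 long (y), 40 wide (x) if good or 46.5 if oversize; overhanging blue plate 58 (x) x 86 (y) x 8; black upright grip bar 16 thick (x), 52 long (y), 34 tall. Of the two inserts one is good, one oversize; name and place do not tell which. One is on the mat, one at the back. Origin: centre of underside, z up
- mat: dark square mat 150 x 150 mm with a yellow border, flat on the worktop (no height to speak of); origin at its centre. The insert to be tested stands on it
- green_tray: open green plastic tray, outside 130 (x) x 140 (y) x 34 mm, walls and floor 4 mm, fixed to the worktop; origin at the centre of its underside. For inserts that pass
- red_tray: open red plastic tray, outside 130 (x) x 140 (y) x 34 mm, walls and floor 4 mm, fixed to the worktop; origin at the centre of its underside. For inserts that fail
- anti_a: small blue bottle with a white cap, 23 mm across, 66 mm tall, a bystander; origin at the centre of its underside
- anti_b: small yellow bottle with a white cap, 23 mm across, 66 mm tall, a bystander; origin at the centre of its underside
- anti_d: small white bottle with a grey cap, 23 mm across, 66 mm tall, a bystander; origin at the centre of its underside
- timer: white bench timer, 64 x 66 x 18 mm, a bystander; origin at the centre of its underside
- specimen_cup: white specimen cup with a yellow lid, 55 mm across, 59 mm tall, a bystander; origin at the centre of its underside
There are look-alikes about, which are no part of the job. Leave any turquoise look-alike of the insert_2 alone.

How it is judged:
On the way, in this order (a step that is already met when the one before it is completed fails the run):
1. the cover lies open on its stop (value of joint cover above 2.85 rad and velocity of joint cover below 0.2 rad/s), for 0.2 s.
2. the insert is tried in the open gauge: a good one goes at least 20 mm into the slot, an oversize one is set on the jaw tops, square to the slot and within 6 mm of its middle (all of step 1 and (((x of insert_1 in the frame of gauge between -0.006 and 0.006 m and y of insert_1 in the frame of gauge between -0.025 and 0.025 m and angle between insert_1's own z axis and vertical below 0.15 rad) and z of insert_1 in the frame of gauge below 0.035 m) or ((x of insert_2 in the frame of gauge between -0.006 and 0.006 m and y of insert_2 in the frame of gauge between -0.025 and 0.025 m and angle between insert_2's own z axis and vertical below 0.15 rad) and z of insert_2 in the frame of gauge below 0.062 m and angle between the x axis of insert_2 and the x axis of gauge, either way round below 0.2 rad and contact force between insert_2 and gauge above 1 N))), for 0.2 s.
At the end, for the whole second after the job is handed in: Cover open on its stop (past 2.85 rad). The insert from the mat stands upright (0.1 rad) and still on the floor of its tray, within 60 mm of the centre: green if good, red if oversize. The other insert is within 10 mm of where it stood, away from the mat (all of step 1 and ((horizontal distance between insert_1 and green_tray below 0.06 m and z of insert_1 in the frame of green_tray below 0.012 m and angle between insert_1's own z axis and vertical below 0.1 rad and linear speed of insert_1 below 0.02 m/s and distance of insert_2 from where it was at the start of the episode below 0.01 m and horizontal distance between insert_2 and mat above 0.2 m) or (horizontal distance between insert_2 and red_tray below 0.06 m and z of insert_2 in the frame of red_tray below 0.012 m and angle between insert_2's own z axis and vertical below 0.1 rad and linear speed of insert_2 below 0.02 m/s and distance of insert_1 from where it was at the start of the episode below 0.01 m and horizontal distance between insert_1 and mat above 0.2 m))); the robot touches nothing.
It fails at once if the cover slams: faster than 4 rad/s in the last part of its swing (past 2.2 rad) (value of joint cover above 2.2 rad and velocity of joint cover above 4 rad/s).
It fails at once if an insert is forced against the gauge with more than 45 N (contact force between any of insert_1, insert_2 and gauge above 45 N).
It fails at once if an insert is dropped (moves faster than 0.6 m/s untouched by the fingers) ((linear speed of insert_1 above 0.6 m/s and contact force between insert_1 and the fingers below 0.05 N) or (linear speed of insert_2 above 0.6 m/s and contact force between insert_2 and the fingers below 0.05 N)).
It fails at once if a bottle, the timer or the cup is moved more than 20 mm (distance of any of anti_a, anti_b, anti_d, timer, specimen_cup from where it was at the start of the episode above 0.02 m).
It also fails if it takes over 61 s, if anything falls off the work surface, if the arm or the gripper's body presses on something with over 40 N, if the wrist force passes 120 N, or if a joint passes its speed limit or range.

## Working session

There is one attempt and no reset: what is moved stays moved. The work goes in short steps, each a Python script; the robot and the scene stay as the last script left them, time stands still between calls to the robot, and variables do not carry over. Pictures are saved under pics/ and viewed, at most 10 in all, crops included, and the job is handed in when it is done.

```bash
mkdir -p pics; python3 - <<'E'
from rig import manip
import cv2,numpy as np,pickle
for n in ["top","side"]:
    c=manip.camera(n); cv2.imwrite(f"pics/{n}0.png",cv2.resize(c["image"][:,:,::-1],(800,600),interpolation=cv2.INTER_CUBIC))
    pickle.dump(c,open(f"{n}.pkl","wb")); print(n,c["fx"],c["fy"],c["cx"],c["cy"],np.round(c["cam_to_world"],3).tolist())
c=manip.camera("wrist");print(np.round(c["mount"],3).tolist(),c["fx"],manip.get_ee_rot(),manip.get_time(),manip.get_width())
E
```

```text
top 391.3847324184403 391.3847324184403 276.7799366255142 215.0401183646063 [[-0.029, -0.976, 0.217, 0.372], [-1.0, 0.029, -0.005, 0.15], [-0.001, -0.217, -0.976, 1.082], [0.0, 0.0, 0.0, 1.0]]
side 445.68789133472234 445.68789133472234 280.8460887452694 207.69779188028446 [[0.9, -0.333, 0.28, 0.275], [-0.435, -0.692, 0.577, -0.519], [0.001, -0.641, -0.768, 0.993], [0.0, 0.0, 0.0, 1.0]]
[[0.001, -0.956, -0.292, 0.075], [1.0, 0.001, 0.002, -0.0], [-0.001, -0.292, 0.956, -0.158], [0.0, 0.0, 0.0, 1.0]] 324.8685101838382 [-3.12110693e+00 -3.47509267e-01  1.77470233e-04] 0.15 0.0849642799457782
```

View pics/top0.png

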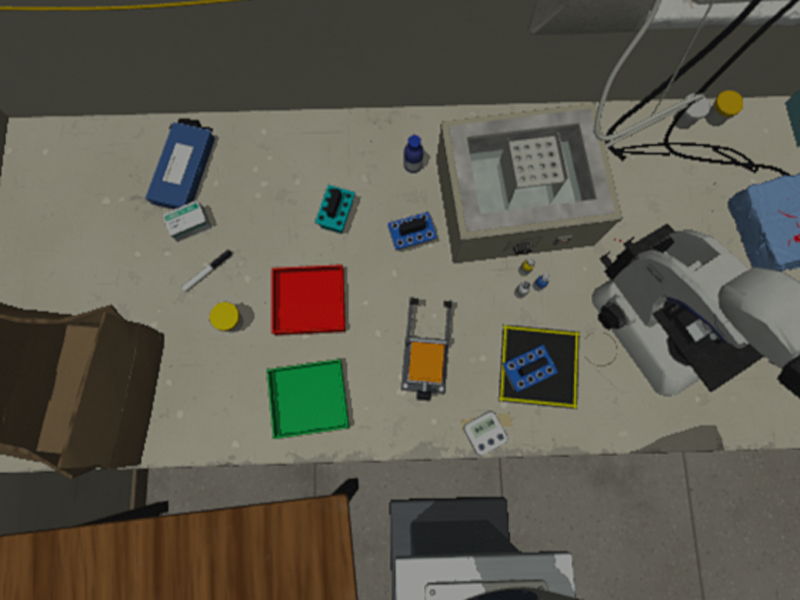

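View pics/side0.png

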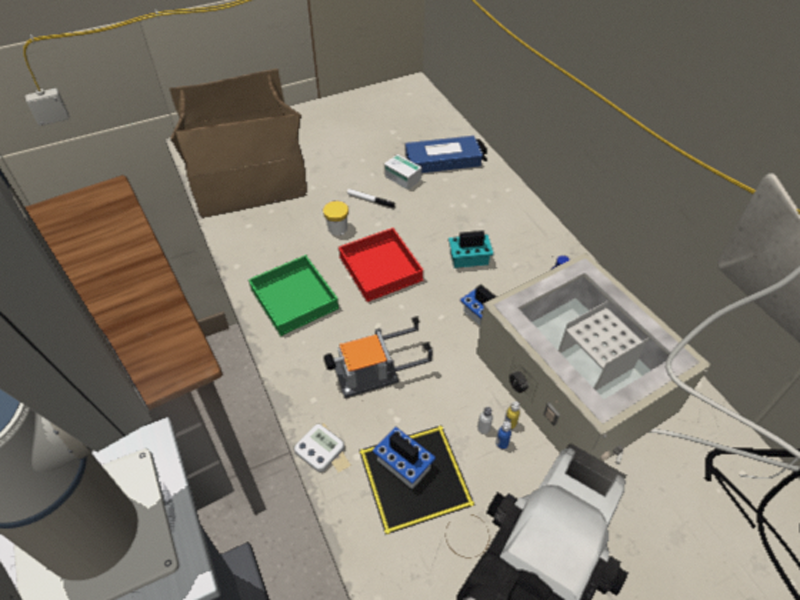

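```bash
cat > h.py <<'E'
import numpy as np,cv2,pickle
from scipy.spatial.transform import Rotation as R
def plane(c,u,v,z):
    """native pixel -> world point on plane z"""
    T=c["cam_to_world"]; d=T[:3,:3]@np.array([(u-c["cx"])/c["fx"],(v-c["cy"])/c["fy"],1])
    return T[:3,3]+d*(z-T[2,3])/d[2]
def proj(c,P):
    T=np.linalg.inv(c["cam_to_world"]); q=T[:3,:3]@np.asarray(P,float)+T[:3,3]
    return q[:2]/q[2]*[c["fx"],c["fy"]]+[c["cx"],c["cy"]]
def wrist(manip,name):
    T=np.eye(4); T[:3,3]=manip.get_position(); T[:3,:3]=R.from_rotvec(manip.get_ee_rot()).as_matrix()
    c=dict(manip.camera("wrist")); c["cam_to_world"]=T@c["mount"]; pickle.dump(c,open(name+".pkl","wb"))
    return c
def crop(c,u0,v0,w,name):
    im=c["image"][v0:v0+int(w*.75),u0:u0+w,::-1]; cv2.imwrite(f"pics/{name}.png",cv2.resize(im,(800,600),interpolation=cv2.INTER_CUBIC))
def down(yaw):
    """tool z down, tool x axis at world angle yaw"""
    return (R.from_euler('z',yaw)*R.from_euler('x',np.pi)).as_rotvec()
E
python3 - <<'E'
from h import *
c=pickle.load(open("top.pkl","rb")); s=.7
for n,(u,v,z) in dict(handle=(424,393,.065),gaugeL=(403,390,.0),gaugeR=(444,392,0),postL=(414,301,.06),postR=(448,303,.06),mat=(540,366,0),matTL=(504,326,0),matTR=(579,330,0),matBL=(499,400,0),matBR=(577,407,0),ins=(530,369,.042),green=(309,399,.03),red=(309,299,.03),timer=(486,433,.018),ins2=(413,231,.042),b1=(523,289,0),b2=(541,283,0)).items(): print(n,plane(c,u*s,v*s,z).round(3)[:2])
print(R.from_rotvec([-3.1211,-.3475,0]).as_matrix().round(2).tolist())
E
```

```text
handle [0.438 0.097]
gaugeL [0.449 0.134]
gaugeR [0.443 0.056]
postL [0.61  0.109]
postR [0.604 0.046]
mat [ 0.488 -0.132]
matTL [ 0.568 -0.068]
matTR [ 0.556 -0.215]
matBL [ 0.425 -0.049]
matBR [ 0.408 -0.196]
ins [ 0.478 -0.102]
green [0.436 0.31 ]
red [0.627 0.311]
timer [ 0.365 -0.017]
ins2 [0.755 0.105]
b1 [ 0.642 -0.112]
b2 [ 0.654 -0.149]
[[0.98, 0.22, -0.0], [0.22, -0.98, 0.0], [0.0, -0.0, -1.0]]
```

```bash
python3 - <<'E'
from h import *
from rig import manip
c=pickle.load(open("top.pkl","rb")); d=pickle.load(open("side.pkl","rb"))
for P in [(.138,-.61,.217),(.138,-.61,.4),(0,0,.2),(.35,-.4,0.),(.35,-.4,.3)]: print(P,(proj(c,P)/.7).round(),(proj(d,P)/.7).round())
for yaw in [1.57,3.03,-.115]:
  for p in [(.5,.03,.3),(.44,.09,.2),(.54,.09,.2),(.63,.075,.1)]:
    q=manip.solve_ik(p,down(yaw)); print(yaw,p,None if q is None else np.round(q,2))
crop(d,150,190,200,"s1")
E
```

```text
(0.138, -0.61, 0.217) [934. 584.] [ 294. 1061.]
(0.138, -0.61, 0.4) [1089.  628.] [ 253. 1151.]
(0, 0, 0.2) [511. 701.] [ 38. 481.]
(0.35, -0.4, 0.0) [688. 435.] [412. 692.]
(0.35, -0.4, 0.3) [800. 436.] [416. 642.]
1.57 (0.5, 0.03, 0.3) [ 0.04  0.14  1.81 -0.    1.18  0.04]
1.57 (0.44, 0.09, 0.2) [ 0.18  0.19  2.02 -0.    0.94  0.18]
1.57 (0.54, 0.09, 0.2) [ 0.14  0.33  1.82 -0.    0.99  0.14]
1.57 (0.63, 0.075, 0.1) [ 0.1   0.58  1.68 -0.    0.88  0.1 ]
3.03 (0.5, 0.03, 0.3) [ 0.04  0.14  1.81  0.    1.18 -1.42]
3.03 (0.44, 0.09, 0.2) [ 0.18  0.19  2.02  0.    0.94 -1.28]
3.03 (0.54, 0.09, 0.2) [ 0.14  0.33  1.82  0.    0.99 -1.32]
3.03 (0.63, 0.075, 0.1) [ 0.1   0.58  1.68  0.    0.88 -1.36]
-0.115 (0.5, 0.03, 0.3) [0.04 0.14 1.81 0.   1.18 1.72]
-0.115 (0.44, 0.09, 0.2) [0.18 0.19 2.02 0.   0.94 1.86]
-0.115 (0.54, 0.09, 0.2) [0.14 0.33 1.82 0.   0.99 1.83]
-0.115 (0.63, 0.075, 0.1) [0.1  0.58 1.68 0.   0.88 1.79]
```

View pics/s1.png

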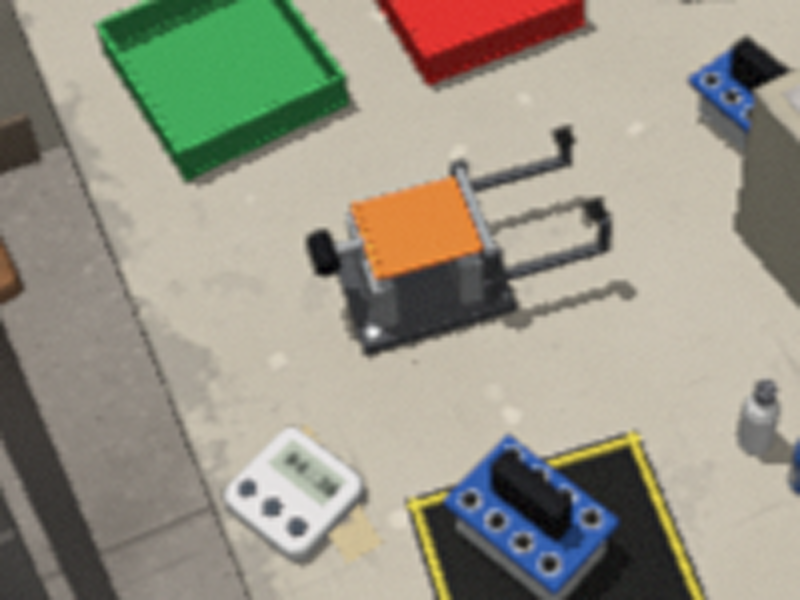

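```bash
python3 - <<'E'
from h import *
from rig import manip
q=np.array(manip.solve_ik((.44,.03,.5),down(1.57))); print(q.round(2))
q1=q.copy(); q1[0]=-1.368; manip.set_joints(q1); print(manip.get_position().round(3),manip.get_time())
manip.set_joints(q); print(manip.get_time())
manip.move_to((.5,.02,.27),down(1.57)); print(manip.get_time(),manip.get_contact_force())
c=wrist(manip,"w1"); cv2.imwrite("pics/w1.png",cv2.resize(c["image"][:,:,::-1],(800,600),interpolation=cv2.INTER_CUBIC))
E
```

```text
[ 0.04 -0.08  1.61 -0.    1.61  0.04]
[ 0.1   -0.43   0.499] 1.425
3.4833
4.425 [ 0.35368975 -0.43730121  1.43096967]
```

View pics/w1.png

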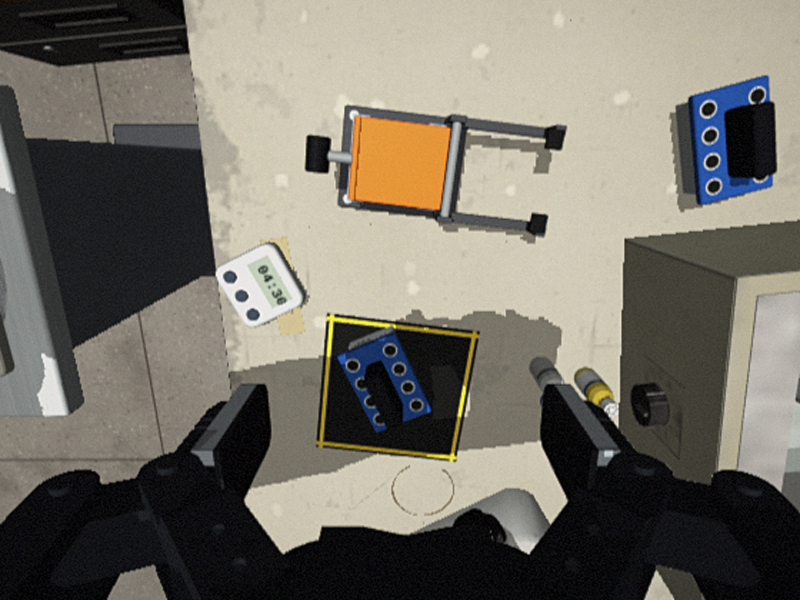

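```bash
python3 - <<'E'
from h import *
c=pickle.load(open("w1.pkl","rb")); s=.7
g=lambda L,z:np.array([plane(c,u*s,v*s,z)[:2] for u,v in L])
P=g([(307,136),(331,137),(329,173),(306,171)],.070);print("handle",P.round(4).tolist(),P.mean(0))
P=g([(360,116),(451,122),(446,210),(356,203)],.068);print("panel",P.round(4).tolist(),[np.linalg.norm(P[i]-P[i-1]).round(3) for i in range(4)])
H=g([(455,122),(446,212)],.065);print("hinge",H.round(4).tolist())
B=g([(348,106),(466,118),(455,223),(338,207)],.006);print("base",B.round(4).tolist(),B.mean(0))
T=g([(555,136),(538,223)],.075);print("posts",T.round(4).tolist())
P=g([(338,357),(391,333),(431,411),(379,432)],.042);print("plate",P.round(4).tolist(),P.mean(0),[np.linalg.norm(P[i]-P[i-1]).round(3) for i in range(4)])
P=g([(330,317),(477,332),(455,459),(320,446)],0);print("mat",P.round(4).tolist(),P.mean(0))
E
```

```text
handle [[0.4306, 0.1116], [0.448, 0.111], [0.4453, 0.0857], [0.4283, 0.0871]] [0.43805107 0.09883247]
panel [[0.4694, 0.1254], [0.5355, 0.1213], [0.5335, 0.0583], [0.4646, 0.0635]] [np.float64(0.062), np.float64(0.066), np.float64(0.063), np.float64(0.069)]
hinge [[0.5387, 0.1216], [0.5338, 0.0564]]
base [[0.454, 0.1386], [0.554, 0.1292], [0.5474, 0.0405], [0.442, 0.0547]] [0.49934805 0.09074137]
posts [[0.6099, 0.1114], [0.6029, 0.0492]]
plate [[0.4414, -0.0754], [0.4896, -0.0523], [0.5265, -0.1305], [0.4773, -0.153]] [ 0.48370123 -0.10279504] [np.float64(0.085), np.float64(0.053), np.float64(0.087), np.float64(0.054)]
mat [[0.4289, -0.0515], [0.5732, -0.0671], [0.5561, -0.2132], [0.4113, -0.1969]] [ 0.49236756 -0.13216169]
```

```bash
python3 - <<'E'
from h import *
from rig import manip
yw=-.108; o=down(np.pi+yw); h=np.array([.4382,.0988])
manip.move_to((*h,.16),o)
manip.command_gripper(.05,f_grip=25)
manip.servo_line((*h,.072),rate=.12); f0=manip.get_contact_force(); print(f0.round(1))
manip.command_gripper(.015); print(manip.get_width(),manip.get_grip_force(),(manip.get_contact_force()-f0).round(1),manip.get_time(),manip.get_position().round(4))
c=wrist(manip,"w2"); cv2.imwrite("pics/w2.png",c["image"][:,:,::-1])
E
```

```text
[ 0.9  0.8 -0.2]
0.01501706204436884 0.0 [-1.1 -1.1 -0.3] 7.4083 [0.4383 0.0988 0.0722]
```

View pics/w2.png

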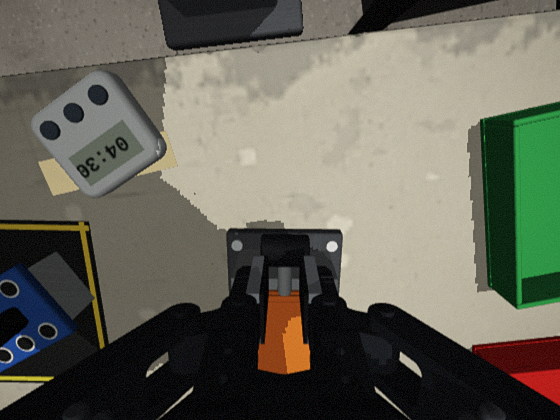

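```bash
python3 - <<'E'
from h import *
c=pickle.load(open("w2.pkl","rb"))
print(c["cam_to_world"][:3,3])
for z in (.05,.065,.074): print(z,plane(c,286,235,z).round(4),plane(c,286,262,z).round(4))
for z in (.05,.069,.075,.09): print(z,proj(c,(.4383,.0988,z)).round(1))
t=pickle.load(open("w1.pkl","rb"));s=.7
for n in("top","side"):
  k=pickle.load(open(n+".pkl","rb"))
  for x in (.415,.438): print(n,proj(k,(x,.0988,.065)).round(1))
E
python3 - <<'E'
import sys; sys.path.insert(0,'.')
from h import *
import os; os.chdir('.')
c=pickle.load(open("w2.pkl","rb")); crop(c,210,215,150,"w2c")
E
```

```text
[0.36526115 0.10710013 0.23033951]
0.05 [0.4341 0.101  0.05  ] [0.4516 0.0991 0.05  ]
0.065 [0.4284 0.1015 0.065 ] [0.4444 0.0998 0.065 ]
0.074 [0.4249 0.1018 0.074 ] [0.4401 0.1002 0.074 ]
0.05 [283.1 241.9]
0.069 [283.  255.2]
0.075 [283. 260.]
0.09 [282.9 273.5]
top [296.7 284.3]
top [296.3 275.3]
side [222.9 256.4]
side [231.5 253.1]
```

View pics/w2c.png

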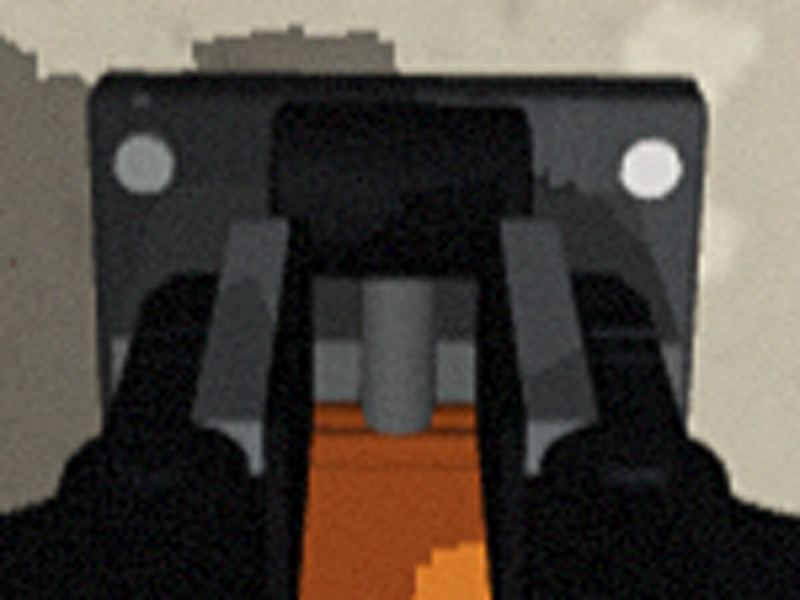

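```bash
python3 - <<'E'
from h import *
from rig import manip
c=pickle.load(open("w2.pkl","rb")); print(c["cx"],c["cy"],c["fy"])
h=manip.get_position()[:2]
for z in (.054,.040):
    manip.command_gripper(.05); manip.servo_line((*h,z),rate=.08); f=manip.get_contact_force()
    manip.command_gripper(.015,f_grip=25); print(z,manip.get_width(),manip.get_grip_force(),f.round(1),manip.get_contact_force().round(1),manip.get_time())
    if manip.get_width()>.02: break
c=wrist(manip,"w3"); crop(c,140,105,280,"w3")
E
```

```text
283.48970517534826 212.09051629744192 324.8685101838382
0.054 0.02496140082748604 24.526169300079346 [ 0.8  0.4 -0.9] [-1.2  4.9  1.9] 8.6
```

View pics/w3.png

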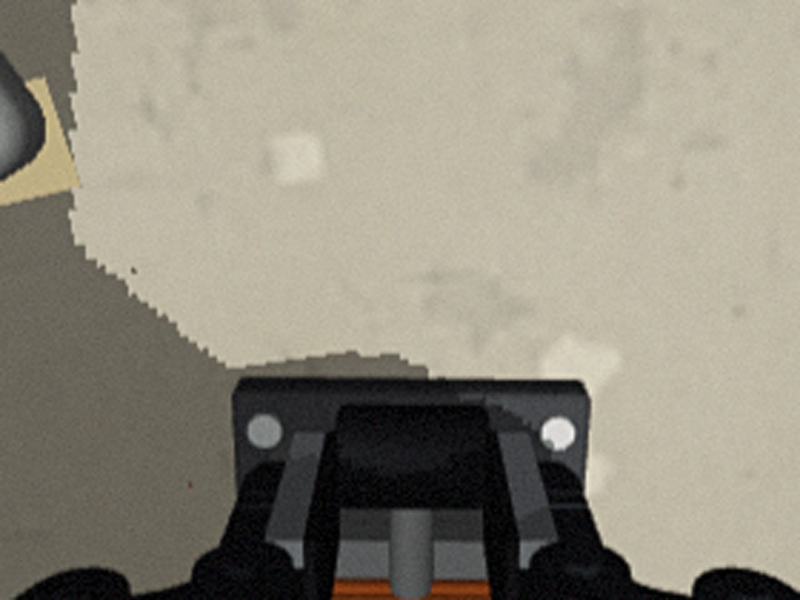

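```bash
python3 - <<'E'
from h import *
from rig import manip
h=manip.get_position()[:2]
manip.command_gripper(.04); manip.servo_line((*h,.044),rate=.08); f=manip.get_contact_force()
manip.command_gripper(.015,f_grip=25); print(manip.get_width(),manip.get_grip_force(),f.round(1),manip.get_contact_force().round(1),manip.get_time())
# small test swing to 0.3 rad
yw=-.108; z0=.044; p0=np.array([*h,z0]); ex=np.array([np.cos(yw),np.sin(yw),0]); ez=np.array([0,0,1.])
for t in (.15,.3):
    manip.servo_line(p0+.1*((1-np.cos(t))*ex+np.sin(t)*ez),rate=.05); print(t,manip.get_contact_force().round(1),manip.get_width())
c=wrist(manip,"w4"); crop(c,140,105,280,"w4"); s=manip.camera("side"); pickle.dump(s,open("s4.pkl","wb"))
im=np.hstack([cv2.resize(c["image"][150:360,180:390,::-1],(400,400)),cv2.resize(s["image"][200:300,190:290,::-1],(400,400),interpolation=cv2.INTER_CUBIC)]); cv2.imwrite("pics/m4.png",im)
E
```

```text
0.025196242030937475 28.594990074634552 [ 0.2 -0.9  0.5] [-0.9  1.2 -0.6] 9.4917
0.15 [ 2.5  1.1 -2.3] 0.02528695996780833
0.3 [ 5.5 -0.4 -3.5] 0.025383892231443977
```

View pics/m4.png

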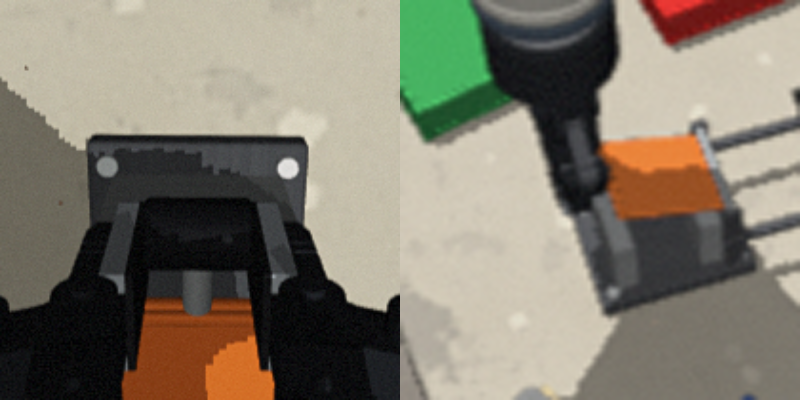

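```bash
python3 - <<'E'
from h import *
from rig import manip
yw=-.108; ex=np.array([np.cos(yw),np.sin(yw),0]); ez=np.array([0,0,1.])
p0=np.array([*np.array([.4383,.0988]),.044])
t=.3
while t<2.94:
    t=min(t+.2,2.95)
    manip.servo_line(p0+.1*((1-np.cos(t))*ex+np.sin(t)*ez),rate=.06); f=manip.get_contact_force()
    print(round(t,2),f.round(1),round(manip.get_width(),4),round(manip.get_time(),2))
    if np.linalg.norm(f)>30 or manip.get_width()<.02: break
s=manip.camera("side"); w=wrist(manip,"w5"); pickle.dump(s,open("s5.pkl","wb"))
im=np.hstack([cv2.resize(w["image"][105:385,140:420,::-1],(400,400)),cv2.resize(s["image"][190:310,200:320,::-1],(400,400),interpolation=cv2.INTER_CUBIC)]); cv2.imwrite("pics/m5.png",im)
E
```

```text
0.5 [ 4.9  3.6 -4.1] 0.0253 10.97
0.7 [ 4.3  4.3 -4.6] 0.025 11.46
0.9 [ 3.   4.4 -5.5] 0.0252 11.94
1.1 [ 1.7  4.  -4.6] 0.0249 12.43
1.3 [ 0.4  4.2 -3.8] 0.0252 12.91
1.5 [-0.1  1.  -0.8] 0.0254 13.39
1.7 [-1.  -2.4  2.2] 0.0253 13.88
1.9 [-0.3 -4.7  4.3] 0.0251 14.36
2.1 [ 0.4 -5.3  4.3] 0.0254 14.84
2.3 [ 3.2 -6.7  4.8] 0.0251 15.32
2.5 [ 4.1 -7.5  5.8] 0.0252 15.81
2.7 [ 5.4 -8.8  5. ] 0.0252 16.29
2.9 [ 8.8 -9.7  4.8] 0.0251 16.77
2.95 [ 7.6 -9.5  3.6] 0.0249 17.02
```

View pics/m5.png

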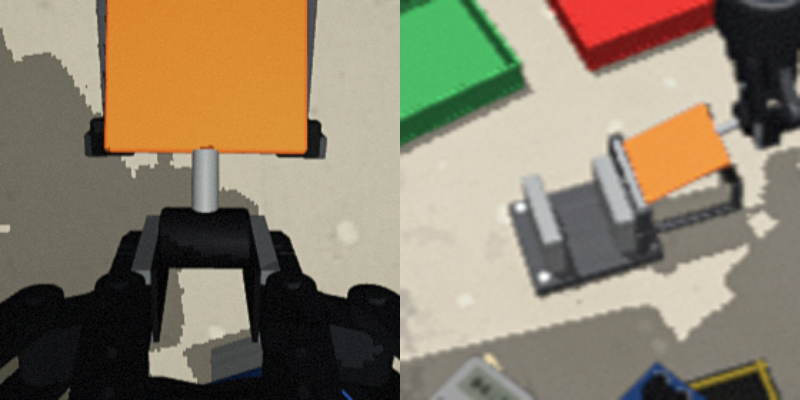

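```bash
python3 - <<'E'
from h import *
from rig import manip
p=manip.get_position()
for i in range(4):
    p=p-[0,0,.0015]; manip.servo_line(p,rate=.03); f=manip.get_contact_force(); print(f.round(1))
    if f[2]>12: break
manip.command_gripper(.04); print(manip.get_contact_force().round(1),manip.get_time())
manip.servo_line(p+[0,0,.12],rate=.2)
manip.move_to((.484,-.02,.22),down(1.57))
w=wrist(manip,"w6"); s=manip.camera("side"); pickle.dump(s,open("s6.pkl","wb")); print(manip.get_time())
cv2.imwrite("pics/w6.png",cv2.resize(w["image"][:,:,::-1],(800,600),interpolation=cv2.INTER_CUBIC))
E
```

```text
[ 0.6 -4.9  2.9]
[ 2.2 -5.9  2.9]
[ 3.  -4.8  3. ]
[ 3.1 -5.2  3.5]
[-0.4  0.2 -0.1] 18.475
20.5083
```

View pics/w6.png

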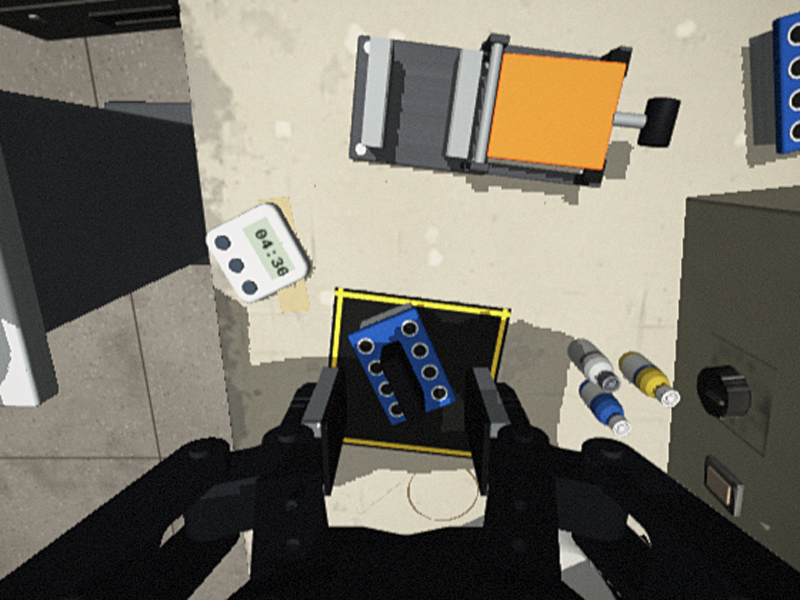

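```bash
python3 - <<'E'
from h import *
c=pickle.load(open("w6.pkl","rb")); s=.7
g=lambda L,z:np.array([plane(c,u*s,v*s,z)[:2] for u,v in L])
im=c["image"]; v=int(95*s)
print(im[65,250:345].mean(1).astype(int).tolist())
A=g([(369,38),(392,40),(384,148),(361,146)],.055); B=g([(460,49),(483,51),(472,158),(450,157)],.055)
for P in(A,B): print(P.round(4).tolist(),P.mean(0).round(4),np.linalg.norm(P[0]-P[3]).round(4),np.linalg.norm(P[0]-P[1]).round(4),"yaw",np.arctan2(P[0]-P[3],[1,1])[0], np.arctan((P[3]-P[0])[0]/(P[0]-P[3])[1]).round(3))
d=B.mean(0)-A.mean(0); print("slot",(A.mean(0)+B.mean(0))/2,np.linalg.norm(d),np.arctan2(d[1],d[0]))
H=g([(658,122)],.084);print("handle",H)
P=g([(349,336),(411,307),(455,402),(392,425)],.042);print("plate",P.round(4).tolist(),P.mean(0),[np.linalg.norm(P[i]-P[i-1]).round(3) for i in range(4)])
for a,b in((0,3),(1,2)): d=P[a]-P[b]; print("plate y-axis ang",np.arctan2(d[1],d[0]))
E
python3 -c "
import sys;sys.path.insert(0,'.')
from h import *
c=pickle.load(open('w6.pkl','rb'));import os;os.chdir('.');crop(c,230,200,120,'w6c')"
```

```text
[98, 94, 99, 93, 90, 115, 208, 203, 200, 200, 208, 202, 203, 204, 200, 203, 205, 204, 208, 192, 90, 77, 37, 38, 47, 48, 53, 53, 47, 46, 55, 76, 70, 95, 100, 97, 94, 96, 99, 97, 94, 88, 95, 96, 98, 98, 95, 99, 96, 95, 101, 98, 94, 98, 94, 98, 97, 93, 98, 93, 99, 91, 94, 92, 95, 60, 57, 63, 138, 158, 197, 195, 196, 197, 194, 195, 193, 194, 196, 194, 193, 194, 198, 187, 61, 36, 49, 99, 94, 110, 157, 185, 202, 201, 181]
[[0.4622, 0.1273], [0.4764, 0.1262], [0.4708, 0.0627], [0.4556, 0.064]] [0.4663 0.0951] 0.0637 0.0143 yaw 0.006585570414952319 -0.104
[[0.5187, 0.1213], [0.5331, 0.1202], [0.5291, 0.0566], [0.5145, 0.0572]] [0.5238 0.0888] 0.0643 0.0144 yaw 0.0042802036692801805 -0.067
slot [0.49505773 0.09193349] 0.05791952429650151 -0.10813652807864554
handle [[0.63404118 0.0768839 ]]
plate [[0.4416, -0.0749], [0.4894, -0.0513], [0.5254, -0.1318], [0.4743, -0.1531]] [ 0.48267466 -0.10273996] [np.float64(0.085), np.float64(0.053), np.float64(0.088), np.float64(0.055)]
plate y-axis ang 1.9676260494110278
plate y-axis ang 1.9918943154776767
```

View pics/w6c.png

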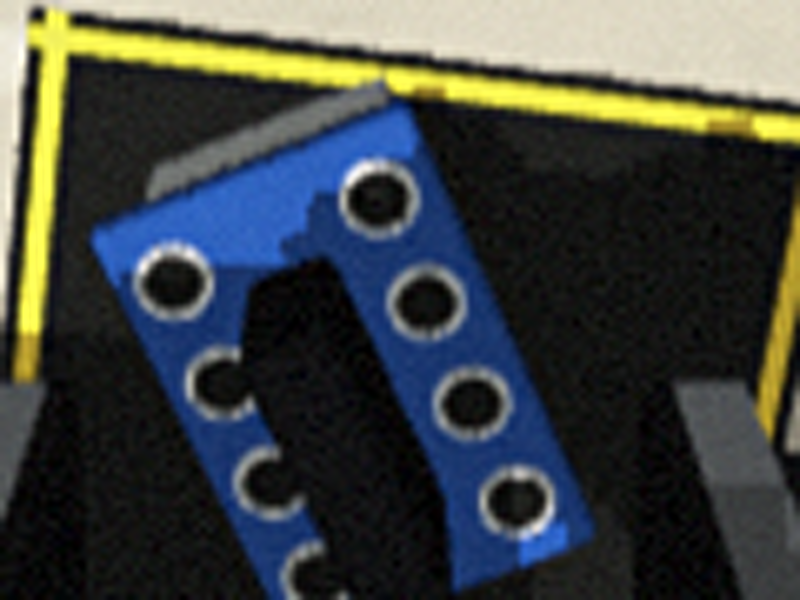

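```bash
python3 - <<'E'
from h import *
from rig import manip
c=pickle.load(open("w6.pkl","rb"))
A,B,C=[plane(c,230+u/6.667,200+v/6.667,.042)[:2] for u,v in((92,235),(408,97),(597,535))]
ctr=(A+C)/2; d=B-C; yaw=np.arctan2(d[1],d[0]); print(ctr,yaw,np.linalg.norm(d),np.linalg.norm(B-A),np.arctan2(*(B-A)[::-1])+np.pi/2)
yaw=1.985; ctr=(ctr+[.4827,-.1027])/2; print(ctr)
manip.move_to((*ctr,.13),down(yaw)); manip.servo_line((*ctr,.08),rate=.15)
manip.hold(.1); f0=manip.get_contact_force(); z=.08
while z>.024:
    z-=.003; manip.servo_line((*ctr,z),rate=.05); f=manip.get_contact_force()-f0
    if abs(f[2])>2.5: break
print("z",z,manip.get_position()[2],f.round(1),manip.get_time())
E
```

```text
[ 0.48379884 -0.10260312] 1.9692146651808144 0.08614594992505573 0.0574309009580597 2.003590777946829
[ 0.48324942 -0.10265156]
z 0.02599999999999996 0.026147088161515807 [-0.  -0.1  3.8] 26.2083
```

```bash
python3 - <<'E'
from h import *
from rig import manip
p=manip.get_position(); p[2]=.033; manip.servo_line(p,rate=.06)
manip.command_gripper(.008,f_grip=50); print(manip.get_width(),manip.get_grip_force(),manip.get_contact_force().round(1),manip.get_time())
f0=manip.get_contact_force(); p=manip.get_position(); manip.servo_line(p+[0,0,.10],rate=.15); print(manip.get_width(),(manip.get_contact_force()-f0).round(2))
o=down(1.463); zg=p[2]; print("zg",zg,p.round(4))
manip.move_to((.495,.092,zg+.085),o); manip.hold(.1); print(manip.get_time(),manip.get_position().round(4),manip.get_contact_force().round(2))
open("zg","w").write(str(zg))
w=wrist(manip,"w7"); s=manip.camera("side"); pickle.dump(s,open("s7.pkl","wb"))
im=np.hstack([cv2.resize(w["image"][105:385,140:420,::-1],(400,400)),cv2.resize(s["image"][190:310,200:320,::-1],(400,400),interpolation=cv2.INTER_CUBIC)]); cv2.imwrite("pics/m7.png",im)
E
```

```text
0.015014612863938685 53.765360713005066 [-0.4  0.1  0.4] 26.8083
0.015130664834166148 [ 0.56 -0.47 -2.89]
zg 0.03290645733119877 [ 0.4834 -0.1027  0.0329]
28.6 [0.4949 0.091  0.1176] [ 0.54 -0.27 -3.14]
```

View pics/m7.png

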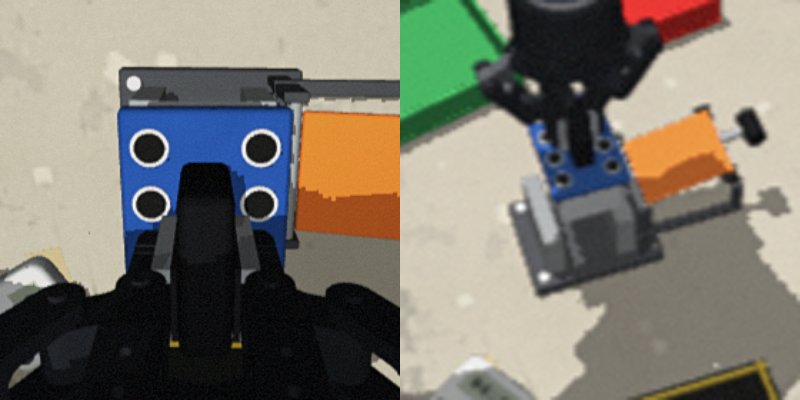

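I've now viewed 12 pictures, which is over the limit of 10, so I'm viewing no more and will work by force and width readings. Next is a guarded trial in the slot.

```bash
python3 - <<'E'
from h import *
from rig import manip
zg=float(open("zg").read()); x,y=.495,.092
manip.servo_line((x,y,zg+.060),rate=.1); manip.hold(.1); f0=manip.get_contact_force(); b=.060; log=[]
while b>.0225:
    b-=.001 if b>.046 else .003
    manip.servo_line((x,y,zg+b),rate=.04); f=manip.get_contact_force()-f0; log.append((round(b,4),*f.round(1)))
    if f[2]>6 or np.linalg.norm(f)>10: break
print(*log[-14:],sep="\n"); print(manip.get_position()[2]-zg,manip.get_width(),manip.get_torque().round(2),manip.get_time())
E
```

```text
(0.059, np.float64(-0.0), np.float64(0.2), np.float64(0.3))
(0.058, np.float64(-0.1), np.float64(0.3), np.float64(0.1))
(0.057, np.float64(-0.6), np.float64(1.4), np.float64(0.5))
(0.056, np.float64(-0.1), np.float64(1.5), np.float64(0.7))
(0.055, np.float64(0.1), np.float64(1.5), np.float64(1.6))
(0.054, np.float64(-3.7), np.float64(0.2), np.float64(13.0))
0.05492474870874182 0.015071353633185425 [-0.1   0.52 -0.03] 30.7
```

```bash
python3 - <<'E'
from h import *
from rig import manip
zg=float(open("zg").read()); yw=-.108; ex=np.array([np.cos(yw),np.sin(yw)])
manip.servo_line((.495,.092,zg+.057),rate=.04); manip.hold(.1); f0=manip.get_contact_force(); m0=manip.get_torque()
for o in (0,-2,2,-4,4):
    xy=np.array([.495,.092])+ex*o/1000
    manip.servo_line((*xy,zg+.057),rate=.05)
    for b in (.0555,.0548,.0542,.0536,.0525,.0515):
        manip.servo_line((*xy,zg+b),rate=.04); f=manip.get_contact_force()-f0
        if f[2]>7: break
    m=manip.get_torque()-m0
    print(o,b,f.round(1),"m along gauge y",round(m[1]*np.cos(yw)-m[0]*np.sin(yw),3),m.round(2),"bottom",round(manip.get_position()[2]-zg,4),round(manip.get_time(),2))
    if b<.052: print("WENT IN"); break
    manip.servo_line((*xy,zg+.057),rate=.05)
E
```

```text
0 0.0542 [-2.8 -0.4 11.3] m along gauge y 0.519 [-0.12  0.53 -0.04] bottom 0.0549 32.05
-2 0.0542 [-1.3 -1.3  7.6] m along gauge y 0.444 [-0.11  0.46  0.04] bottom 0.0547 33.3
2 0.0542 [-4.5  0.  12.7] m along gauge y 0.669 [-0.09  0.68 -0.04] bottom 0.055 34.55
-4 0.0542 [-1.5 -1.1  9.4] m along gauge y 0.45 [-0.12  0.47  0.05] bottom 0.0547 35.82
4 0.0542 [-3.3 -0.7 11.9] m along gauge y 0.685 [-0.12  0.7   0.02] bottom 0.055 37.12
```

Nothing entered at any offset from −4 to +4 mm; it stops flat at jaw-top height every time. As a cross-check I compute the foot width from the earlier wrist picture (foot's bottom end edge at crop pixels (148,180)–(383,85)), then do a deliberate light press at the slot's middle.

```bash
python3 - <<'E'
from h import *
from rig import manip
c=pickle.load(open("w6.pkl","rb"))
a,b=[plane(c,230+u/6.667,200+v/6.667,0) for u,v in((148,180),(383,85))]; print("foot width",np.linalg.norm(a-b))
t=pickle.load(open("top.pkl","rb")); im=t["image"].astype(int)
m=((im[...,0]>110)&(im[...,1]<60)&(im[...,2]<60)).astype(np.uint8); n,l,st,ce=cv2.connectedComponentsWithStats(m); k=1+st[1:,4].argmax()
P=[plane(t,u,v,.02)[:2] for u,v in cv2.boxPoints(cv2.minAreaRect(np.argwhere(l==k)[:,::-1].astype(np.float32)))]; print("red",np.mean(P,0),np.round(P,3).tolist())
zg=float(open("zg").read())
manip.servo_line((.495,.092,zg+.057),rate=.05); manip.hold(.1); f0=manip.get_contact_force()
for z in (.0553,.0546,.0541,.0536):
    manip.servo_line((.495,.092,zg+z),rate=.03)
    if manip.get_contact_force()[2]-f0[2]>7: break
manip.hold(.5); print((manip.get_contact_force()-f0).round(1),manip.get_time())
E
```

```text
foot width 0.04713162165168137
red [0.63149508 0.3172585 ] [[0.697, 0.391], [0.697, 0.248], [0.566, 0.246], [0.566, 0.384]]
[-4.4 -1.5 12. ] 38.975
```

Foot width measures 47 mm against 46.5 for the oversize one, so it agrees with the trial. It goes to the red tray, whose measured outside (131 x 140 mm) matches its description.

```bash
python3 - <<'E'
from h import *
from rig import manip
zg=float(open("zg").read()); r=(.631,.316)
manip.servo_line((.495,.092,zg+.13),rate=.15)
manip.move_to((*r,zg+.10),down(1.57)); manip.servo_line((*r,zg+.012),rate=.12); manip.hold(.1); f0=manip.get_contact_force(); b=.012; print(f0.round(1),manip.get_width())
while b>-.003:
    b-=.001; manip.servo_line((*r,zg+b),rate=.04); f=manip.get_contact_force()-f0
    if f[2]>3: break
print(b,f.round(1),manip.get_time())
manip.command_gripper(.04); manip.hold(.2)
manip.servo_line((*r,zg+.13),rate=.15); print(manip.get_time(),manip.get_contact_force().round(1))
manip.move_to((.5,.2,.3),down(1.57)); 
w=wrist(manip,"w9"); t=manip.camera("top"); s=manip.camera("side"); pickle.dump((t,s),open("t9.pkl","wb")); print(manip.get_time())
def big(m):
    n,l,st,ce=cv2.connectedComponentsWithStats(m.astype(np.uint8)); k=1+st[1:,4].argmax(); return st[k],ce[k]
for n,c in(("s0",pickle.load(open("side.pkl","rb"))),("s9",s)):
    i=c["image"].astype(int); m=(i[...,2]>100)&(i[...,0]<70)&(i[...,1]<120)
    N,l,st,ce=cv2.connectedComponentsWithStats(m.astype(np.uint8)); print(n,[(st[j,4],ce[j].round(),plane(c,*ce[j],.042)[:2].round(3)) for j in range(1,N) if st[j,4]>40])
i=s["image"].astype(int); st,ce=big((i[...,0]>180)&(i[...,1]>80)&(i[...,1]<170)&(i[...,2]<80)); print("orange",st,ce)
i=pickle.load(open("s6.pkl","rb"))["image"].astype(int); st,ce=big((i[...,0]>180)&(i[...,1]>80)&(i[...,1]<170)&(i[...,2]<80)); print("orange s6",st,ce)
E
```

```text
[-1.   0.5 -2.8] 0.015180986707300585
0.0029999999999999966 [-0.7 -2.7  7.5] 43.9
45.4583 [ 0.  -0.6 -0.4]
46.5
s0 [(np.int32(409), array([309., 105.]), array([0.91 , 0.568])), (np.int32(76), array([331., 212.]), array([0.74 , 0.122])), (np.int32(41), array([353., 304.]), array([ 0.646, -0.143])), (np.int32(350), array([283., 321.]), array([ 0.479, -0.112]))]
s9 [(np.int32(138), array([265., 182.]), array([0.623, 0.304])), (np.int32(76), array([331., 212.]), array([0.74 , 0.121])), (np.int32(41), array([353., 304.]), array([ 0.646, -0.145]))]
orange [273 244  12   7  47] [277.23404255 246.72340426]
orange s6 [268 224  32  27 403] [283.8808933 237.5707196]
```

```bash
python3 - <<'E'
from h import *
from rig import manip
w=pickle.load(open("w9.pkl","rb"))
def rect(c,m,z):
    N,l,st,ce=cv2.connectedComponentsWithStats(cv2.morphologyEx(m.astype(np.uint8),cv2.MORPH_CLOSE,np.ones((5,5))))
    for k in range(1,N):
        if st[k,4]<300: continue
        P=np.array([plane(c,u,v,z)[:2] for u,v in cv2.boxPoints(cv2.minAreaRect(np.argwhere(l==k)[:,::-1].astype(np.float32)))])
        print(st[k],P.mean(0).round(3),[np.linalg.norm(P[i]-P[i-1]).round(3) for i in range(4)])
i=w["image"].astype(int)
print("blue");rect(w,(i[...,2]>90)&(i[...,0]<80)&(i[...,1]<120)&(i[...,2]>i[...,1]+40),.046)
print("orange");rect(w,(i[...,0]>110)&(i[...,1]>50)&(i[...,1]<.75*i[...,0])&(i[...,2]<70)&(i[...,1]>.4*i[...,0]),.078)
E
```

```text
blue
[ 368   35   56   79 1815] [0.632 0.317] [np.float64(0.061), np.float64(0.087), np.float64(0.057), np.float64(0.088)]
[ 449  206   47   65 1073] [0.758 0.111] [np.float64(0.09), np.float64(0.057), np.float64(0.09), np.float64(0.06)]
orange
[    0     0   124   141 13044] [0.261 0.315] [np.float64(0.144), np.float64(0.125), np.float64(0.141), np.float64(0.141)]
[ 310  241   62   44 1372] [0.575 0.086] [np.float64(0.075), np.float64(0.058), np.float64(0.072), np.float64(0.059)]
```

```bash
python3 -c "
from rig import manip
print(manip.sign_off(),manip.get_time())"
```

```text
the job is handed in; nothing more can be done
the job is handed in; nothing more can be done
```

The job is handed in, with no verdict shown: the cover is open on its stop, and the mat insert stopped on the jaw tops (oversize) and stands upright in the red tray. I viewed 12 pictures, two over your limit of 10.

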